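# Press connectors into module covers and hang the covers on the rail

### The arm

A 7-joint arm with a two-finger parallel gripper is mounted at the origin on the work surface. World frame = base frame: x ahead of the robot, y to its left, z up, the work surface at z = 0. Lengths are in m, angles in rad, forces in N, time in s.
With the tool pointing down it reaches from about 0.35 to 0.9 m from the base axis. Payload 8.1 kg.
Tool frame: the origin (TCP) lies on the centre line of the jaws, within the pads' length; the fingertips stand 11 mm ahead of it and the grasp point (between the pads) lies 8 mm behind it (arm.nose_length is the distance from the TCP to the fingertips, in m); z points along the fingers, y is the line along which they close (so a half turn about z gives the same grasp; the last joint's range is limited). The gripper opens to 92 mm and grips with 3 to 60 N. Pads are 19 mm wide; open, the fingers measure 130 mm over their backs; the gripper's body (75 mm by 190 mm) begins 47 mm behind the grasp point.
Start: joints at [1.124, 0.434, 0.025, 1.573, -0.012, 1.134, -0.075], TCP at [0.211, -0.588, 0.238] pointing down, gripper open.
Joint ranges: [-2.62, 2.62], [-0.44, 2.09], [-1.27, 1.32], [0.08, 2.57], [-1.32, 4.46], [0.12, 2], [-2.74, 2.74]. Speed limits (rad/s): [2.22, 2.22, 3.01, 3.01, 3.14, 3.14, 3.14].

### API

Orientations are given as a rotation vector (axis times angle).
In Python, from cell import arm gives the robot as it stands.
- The arm moves only by the tool jog_arm, never from a script. Its argument "moves" is a list of rows, each a list of 4 numbers: the shift along the tool's x, y, z in m, then the turn about the tool's z in rad. In form: [[tx, ty, tz, spin], ...]. A call has 1 to 20 rows; each row is the pose to reach, as a shift and turn from the pose commanded when the call began, along the tool's axes at that moment; what a row does not reach only later rows make up. A row lasts 1/8 s, in which the tool goes at most 62.5 mm and 10.7 degrees, less where a joint would pass 70% of its speed; a pose out of reach is approached as far as the arm can. A call with a gripper value outside its range is refused whole. "hand" is the finger opening in m, from 0 to 0.0918, set as the call begins (left out, the last holds). The fingers move at their own pace and stop on an object; "newtons" is the grip in N (left out, the last holds). Time passes only in rows, so rows that repeat a pose let the fingers close. It gives the time, the measured TCP pose, the force, the opening and the grip force at its end, in the units of the state.
- arm.observe(): the state, without advancing time (a new reading comes with each control period).
- arm.get_image(name): name is "scene" or "top" or "wrist"; returns a dict with "color" (480x640x3 uint8, red, green, blue), "z_map" (480x640 float32, m along the optical axis (not along the pixel's ray), 0 where there is no reading), "fx", "fy", "cx", "cy" (pixels), "k1" (the pictures are not rectified: a ray, as slopes to the right and down, at radius r is drawn at 1 + k1 r^2 times it, then the intrinsics apply), "rvec" (rotation vector, rad) and "tvec" (3), from world to camera coordinates, as OpenCV has them. Camera axes: x right, y down, z forward; pixel columns grow to the right and rows downward; lengths in m; the calibration is good to about 2 mm. A picture is of the moment at which its call begins.
- arm.sign_off(): hands the job in; it is judged then, once.
The state is a dict: "clock": time; "joints": joint angles; "dq": joint speeds; "joint_efforts": joint torques, N m; "position": TCP position; "ee_rot": TCP orientation; "force": force on the tool from outside, world axes, zero at the start; "ft_torque": the same for the moment, N m; "width": opening from 0.0 (shut) to 1.0 (fully open); "gripper_force": force on a finger pad.
Only numpy, scipy, OpenCV 4.12 (cv2) and the standard library are available. Lean on these libraries where they do the work, as an engineer would, in place of code of your own. Each camera call takes 0.05 s, during which the arm holds its last target. There are 200 camera calls.

### The job

For every metal module cover on the bench: set it over the steel anvil of the lever press, pull the red-handled lever down until the cover's blue connector is pressed fully home, ease the lever slowly all the way back up without letting it fly, and then drape the cover over the grey stand's horizontal bar, level and straddling it lengthwise. Seat the connectors only with the press, and leave everything else on the bench where it is.

Things in the scene. Friction and masses are not known exactly. Their poses are not given: they have to be found in the camera images.
- press: fixed blue lever press. Origin: on the table under the anvil's centre; z up, x from the anvil to the hinge end. Base plate 12 mm thick, x -80 to +190 mm, y +-68 mm. The anvil is an upright steel block at the origin, 70 mm along x, 30 mm along y, top 75 mm above the table. Hinge cheeks stand at x +100 to +183 mm, up to 124 mm high
- anvil_top (a point): centre of the anvil's top face; axes as the press
- lever_hinge (a point): point on the lever's hinge axis, at x +120 mm, height 108 mm in the press frame; the axis runs along the press's y. Axes as the press
- lever (a joint): lever angle, rad: 0 = up at its home stop (98 degrees above level, leaning from the anvil), grows as it is pulled over the anvil and down; 1.71 = level, fully down on a seated connector (end stop 1.76). A spring returns it to 0: at the handle 2.5 N near home, 6 N near the bottom, plus 10 N in the last 6 degrees while pressing a connector. Let go it flies back; return it slower than 1.2 rad/s
- lever_grip (a point): middle of the lever's red handle, a round crossbar of 18 mm diameter parallel to the press's y, 210 mm from the hinge axis. Lever is a fork: two flat arms join the bar 48 mm either side of its middle, open between. A white pad 120 mm from the hinge does the pressing. Bar at home: 316 mm above the table, x +149 mm in the press frame; fully down: 108 mm high, x -90 mm
- rail: fixed grey stand with a horizontal steel bar. Origin: on the table under the middle of the bar. x along the bar. Foot 360 x 100 x 10 mm; the bar is square, 24 x 24 mm, 320 mm long between two end posts 12 mm thick and 138 mm high
- rail_top (a point): middle of the bar's top face, 120 mm above the table; x along the bar, z up
- cover1: aluminium module cover, an upside-down U: 75 mm long (x), 50 mm wide (y), 53 mm high, 3 mm walls, inside 44 mm wide and 50 mm high, open below and at both ends; 200 g. Origin: middle of its underside (level of the walls' lower edges), z up. It straddles the anvil or the bar with its x along theirs; its origin is then 50 mm below their top face. May be absent
- cover2: aluminium module cover, an upside-down U: 75 mm long (x), 50 mm wide (y), 53 mm high, 3 mm walls, inside 44 mm wide and 50 mm high, open below and at both ends; 200 g. Origin: middle of its underside (level of the walls' lower edges), z up. It straddles the anvil or the bar with its x along theirs; its origin is then 50 mm below their top face. May be absent
- cover3: aluminium module cover, an upside-down U: 75 mm long (x), 50 mm wide (y), 53 mm high, 3 mm walls, inside 44 mm wide and 50 mm high, open below and at both ends; 200 g. Origin: middle of its underside (level of the walls' lower edges), z up. It straddles the anvil or the bar with its x along theirs; its origin is then 50 mm below their top face. May be absent
- cap1 (a joint): how far cover1's blue connector is pressed in, m: 0 = standing proud, 0.010 = fully home; stays where it is pressed, takes 18 N
- cap2 (a joint): how far cover2's blue connector is pressed in, m: 0 = standing proud, 0.010 = fully home; stays where it is pressed, takes 18 N
- cap3 (a joint): how far cover3's blue connector is pressed in, m: 0 = standing proud, 0.010 = fully home; stays where it is pressed, takes 18 N
- cap1_top (a point): centre of the top face of cover1's blue connector, 40 x 36 mm, in the middle of the cover's top: 71 mm above the cover's underside when proud, 61 mm when home
- cap2_top (a point): centre of the top face of cover2's blue connector, 40 x 36 mm, in the middle of the cover's top: 71 mm above the cover's underside when proud, 61 mm when home
- cap3_top (a point): centre of the top face of cover3's blue connector, 40 x 36 mm, in the middle of the cover's top: 71 mm above the cover's underside when proud, 61 mm when home
- board1: green circuit board, 120 x 90 mm, lying loose; leave alone. Origin: middle of its underside
- spool: blue solder spool, 64 mm across, 55 mm high, standing; leave alone. Origin: middle of its underside
- mouse: round tan computer mouse, 64 mm across, 32 mm high; leave alone. Origin: middle of its underside
- marker: black marker pen 130 mm long, 14 mm thick; leave alone. Origin: middle of its underside
- driver: screwdriver with orange handle lying flat; leave alone. Origin: middle of its underside
Mind the look-alikes: they are no part of the job. Leave any black look-alike of the cover2 alone. What is shaped like the cover1 but pink is not meant.

How it is judged:
On the way, in this order (a step that is already met when the one before it is completed fails the run):
1. the lever is pulled right down on a cover that straddles the anvil (value of joint lever above 1.6 rad and ((horizontal distance between cover1 and anvil_top below 0.025 m and value of joint cap1 above 0.008 m) or (horizontal distance between cover2 and anvil_top below 0.025 m and value of joint cap2 above 0.008 m) or (horizontal distance between cover3 and anvil_top below 0.025 m and value of joint cap3 above 0.008 m))), for 0.1 s.
2. the lever is eased back up to its home stop (value of joint lever below 0.08 rad), for 0.1 s.
At the end, for the whole second after the job is handed in: every cover present has its connector pressed in by at least 8 of 10 mm and hangs at rest on the bar: level within 7 degrees, lengthwise within 17 degrees, its top down on the bar (within about 5 mm), its middle within 125 mm of the bar's middle along it; the lever is home (under 0.08 rad) (value of joint each of cap1, cap2, cap3 above 0.008 m and x of cover1 in the frame of rail_top between -0.125 and 0.125 m and y of cover1 in the frame of rail_top between -0.016 and 0.016 m and z of cover1 in the frame of rail_top between -0.055 and -0.044 m and angle between each of cover1, cover2, cover3's own z axis and vertical below 0.12 rad and angle between the x axis of each of cover1, cover2, cover3 and the x axis of rail_top, either way round below 0.3 rad and linear speed of each of cover1, cover2, cover3 below 0.02 m/s and x of cover2 in the frame of rail_top between -0.125 and 0.125 m and y of cover2 in the frame of rail_top between -0.016 and 0.016 m and z of cover2 in the frame of rail_top between -0.055 and -0.044 m and x of cover3 in the frame of rail_top between -0.125 and 0.125 m and y of cover3 in the frame of rail_top between -0.016 and 0.016 m and z of cover3 in the frame of rail_top between -0.055 and -0.044 m and value of joint lever below 0.08 rad); the robot touches nothing.
It fails at once if the lever flies back (faster than 1.2 rad/s while still more than 0.25 rad from home) (velocity of joint lever below -1.2 rad/s and value of joint lever above 0.25 rad).
It fails at once if a connector is pushed in by anything but the press (value of joint lever below 1.3 rad and ((velocity of joint cap1 above 0.004 m/s and value of joint cap1 above 0.0015 m) or (velocity of joint cap2 above 0.004 m/s and value of joint cap2 above 0.0015 m) or (velocity of joint cap3 above 0.004 m/s and value of joint cap3 above 0.0015 m))).
It fails at once if something that should be left alone is moved more than 50 mm (distance of any of board1, spool, mouse, marker, driver from where it was at the start of the episode above 0.05 m).
Of cover1, cover2, cover3 only 2 to 3 are there at a start; the rules pass over those that are not, and their reading is None.
At some moment in a run one of cover1, cover2, cover3 may be knocked a few centimetres aside while the robot is not near it.
It also fails if it takes over 210 s, if anything falls off the work surface, if the arm or the gripper's body presses on something with over 40 N, if the wrist force passes 120 N, or if a joint passes its speed limit or range.

## Working session

There is one attempt and no reset: what is moved stays moved. The work goes in short steps, Python scripts to look and compute and a tool call to move; the robot and the scene stay as the last step left them, time stands still between calls to the robot, and variables do not carry over. Pictures are saved under pics/ and viewed, at most 14 in all, crops included, and the job is handed in when it is done.

Besides the shell and the picture viewer there is one more tool, called after "Request:" in YAML: its name, and indented under it one key for each argument. jog_arm: Moves the arm, as the interface text tells. Its arguments: {"type":"object","properties":{"moves":{"type":"array"},"hand":{"type":"number"},"newtons":{"type":"number"}},"required":["moves"]}

```bash
mkdir -p pics; cat > h.py <<'E'
import numpy as np, cv2
from cell import arm
def cam(n):
    im=arm.get_image(n); return im
def save(im,f): cv2.imwrite('pics/'+f,im['color'][:,:,::-1])
def pts(im):
    """world point per pixel from z_map"""
    v,u=np.mgrid[0:480,0:640].astype(float)
    K=np.array([[im['fx'],0,im['cx']],[0,im['fy'],im['cy']],[0,0,1]])
    p=np.stack([(u-im['cx'])/im['fx'],(v-im['cy'])/im['fy']],-1)
    q=p.copy()
    for _ in range(8): q=p/(1+im['k1']*(q**2).sum(-1,keepdims=True))
    R=cv2.Rodrigues(np.array(im['rvec'],float))[0]; t=np.array(im['tvec']).ravel()
    z=im['z_map'][...,None]
    c=np.concatenate([q*z,z],-1)
    w=(c-t)@R
    w[im['z_map']==0]=np.nan
    return w
E
python3 - <<'E'
from h import *
print(arm.observe())
for n in ['scene','top']:
    im=cam(n); save(im,n+'0.png'); np.save('pics/'+n+'0.npy',pts(im)); print(n,im['fx'],im['k1'],im['rvec'],im['tvec'])
E
```

```text
{'clock': 0.0, 'joints': array([ 1.12438464,  0.43521755,  0.02496837,  1.57408766, -0.01157905,
        1.13400263, -0.07512012]), 'dq': array([ 3.74669063e-04, -1.67093871e-03,  1.51203566e-03,  6.67860527e-05,
        2.94848844e-04, -3.73542799e-04,  9.87266384e-04]), 'joint_efforts': array([-2.51520243e-05, -6.67864037e+01,  9.85065512e-01, -3.14471555e+01,
       -6.05015131e-02,  4.26323642e-02,  1.27686194e-04]), 'position': array([ 0.2104519 , -0.58798026,  0.23695194]), 'ee_rot': array([-3.09381792e+00, -5.37024699e-01,  6.66273515e-04]), 'force': array([ 0.14987813, -0.03615427,  0.15952151]), 'ft_torque': array([ 0.03148272,  0.01482772, -0.01338276]), 'gripper_force': 0.0, 'width': 1.0009061647052995}
scene 506.9748711851926 -0.0729992625343029 [ 1.93651875  1.07219407 -0.56410311] [-0.27624258 -0.09321375  1.49273562]
top 463.74122777993097 -0.03296217266642948 [ 1.9673018  -2.23410878  0.25910237] [0.06087591 0.58753328 1.12707394]
```

View pics/scene0.png

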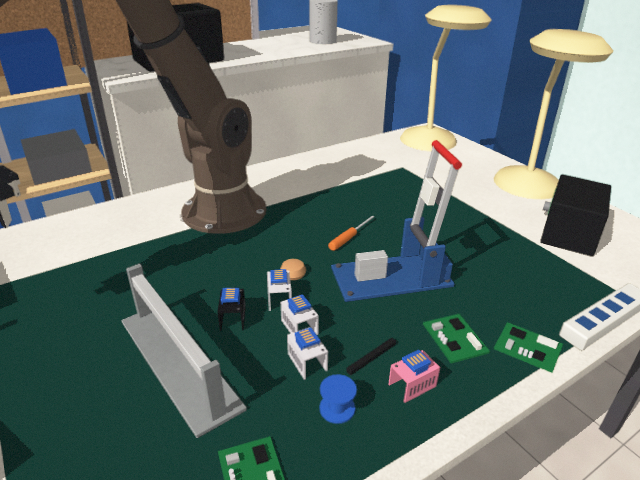

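View pics/top0.png

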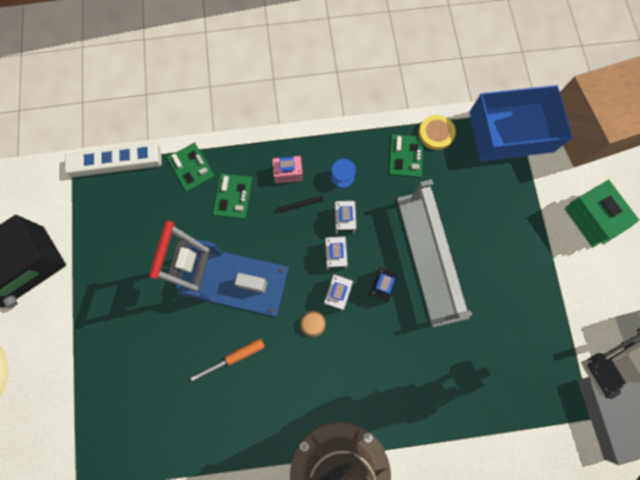

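The scene view shows three white covers with blue caps at (278,278), (298,305) and (307,340). The black look-alike is at (231,300) and the pink one at (415,375). In the top view the covers are at (345,215), (336,251) and (338,292), the anvil is at (250,282), the handle at (163,250) and the bar at about (440,255).

```bash
cat >> h.py <<'E'
def comps(m,minA=30):
    n,l,s,c=cv2.connectedComponentsWithStats(m.astype(np.uint8))
    return [(l==i) for i in range(1,n) if s[i,4]>=minA]
def rect(xy):
    """min area rect in world mm: centre, long, short, long-axis angle (rad)"""
    (c,(w,h),a)=cv2.minAreaRect((xy*1000).astype(np.float32))
    if w<h: w,h,a=h,w,a+90
    return np.round(c,1),round(w,1),round(h,1),round((a+90)%180-90,1)
def hsv(im): return cv2.cvtColor(im['color'],cv2.COLOR_RGB2HSV)
E
python3 - <<'E'
from h import *
import warnings; warnings.filterwarnings('ignore')
for n in ['top','scene']:
    im=cam(n); w=pts(im); H=hsv(im).astype(int); Z=w[...,2]
    blue=(abs(H[...,0]-110)<12)&(H[...,1]>120)&(H[...,2]>70)
    ws=(abs(w[...,0])<1.2)&(abs(w[...,1])<.8)
    print(n,'table z',np.nanmedian(w[220:240,380:390,2]))
    for c in comps(blue&(Z>.055)&(Z<.08)&ws,40):
        p=w[c]; print(' blue',c.sum(),np.round(np.median(p,0)*1000,1),rect(p[:,:2]))
    white=(H[...,1]<70)&(H[...,2]>110)
    for c in comps(white&(Z>.044)&(Z<.062)&ws,40):
        p=w[c]; print(' white',c.sum(),np.round(np.median(p,0)*1000,1),rect(p[:,:2]))
    for c in comps((H[...,1]<90)&(H[...,2]>70)&(Z>.068)&(Z<.085)&ws,40):
        p=w[c]; print(' anvil?',c.sum(),np.round(np.median(p,0)*1000,1),rect(p[:,:2]))
    for c in comps((Z>.112)&(Z<.127)&ws,100):
        p=w[c]; print(' bar?',c.sum(),np.round(np.median(p,0)*1000,1),rect(p[:,:2]))
    for c in comps((Z>.129)&(Z<.15)&ws,20):
        p=w[c]; print(' post?',c.sum(),np.round(np.median(p,0)*1000,1),rect(p[:,:2]))
    for c in comps(((H[...,0]<6)|(H[...,0]>174))&(H[...,1]>150)&ws&(Z>.2),40):
        p=w[c]; print(' red',c.sum(),np.round(np.median(p,0)*1000,1),rect(p[:,:2]))
    for c in comps((Z>.006)&(Z<.016)&blue&ws,200):
        p=w[c]; print(' base',c.sum(),np.round(np.median(p,0)*1000,1),rect(p[:,:2]))
E
```

```text
top table z 0.0005958536000718496
 blue 520 [ 913.2 -702.9   68.5] (array([ 892.1, -658.2]), 242.6, 117.0, 54.6)
 blue 459 [ 761.5 -525.2   67.4] (array([ 785.4, -579.1]), 260.2, 124.5, 54.0)
 blue 246 [ 761.2 -116.3   56.9] (array([ 760.4, -112.3]), 62.3, 60.7, -31.3)
 blue 44 [777.1  36.3  71.2] (array([778.8,  36.5]), 32.1, 10.5, 82.5)
 blue 132 [529.8 314.1  62.6] (array([556.4, 311.4]), 88.2, 29.3, -19.6)
 blue 65 [ 449.4 -159.9   71.1] (array([ 450.9, -162.1]), 46.9, 14.2, -21.2)
 blue 51 [ 431.4 -184.1   71.1] (array([ 434.6, -184.6]), 41.3, 13.4, -42.9)
 white 310 [620.9 -98.4  53.4] (array([ 636.6, -100.5]), 77.9, 50.4, -5.3)
 white 328 [530.5 -61.5  53.7] (array([542.2, -62.6]), 76.0, 49.8, -4.2)
 white 353 [431.6 -53.1  53.5] (array([437.8, -54.2]), 75.1, 49.8, -26.1)
 white 43 [520.6 790.8  48.2] (array([521. , 791.1]), 18.8, 16.8, -2.7)
 white 94 [ 261.8 -779.2   52.2] (array([ 260.5, -778.5]), 51.3, 7.6, 5.0)
 white 1537 [  43.  -693.3   60.2] (array([  35. , -690.3]), 186.3, 121.0, -5.4)
 anvil? 101 [793.4  37.5  72.1] (array([794.5,  37.4]), 37.7, 25.4, 83.7)
 anvil? 
[... 3732 characters left out ...]
1]), 305.3, 156.1, 45.1)
 post? 45 [-888.3 -154.6  138.9] (array([-890.9, -155. ]), 35.9, 34.7, 74.8)
 post? 363 [ 61.7 -27.8 140. ] (array([ 39. , -15.4]), 146.4, 69.6, 70.1)
 post? 838 [628.8 747.5 130.3] (array([629.3, 757.5]), 156.7, 136.2, -62.0)
 post? 64 [491.4 291.3 139.7] (array([490.8, 293.5]), 20.3, 12.3, 55.7)
 post? 72 [581.5 259.1 139.2] (array([580.3, 261.4]), 20.1, 12.3, 43.3)
 post? 99 [ 344.5 -336.7  136.7] (array([ 341.7, -336.4]), 29.4, 14.5, -80.5)
 post? 170 [ 674.  -306.1  137.3] (array([ 670.5, -305.4]), 29.0, 16.7, -87.8)
 red 262 [549.9 295.4 321.3] (array([541.5, 300.7]), 123.3, 16.4, -17.8)
 base 2477 [519.2 188.4  12.1] (array([510.7, 213.3]), 271.3, 139.1, 69.8)
```

```bash
cat >> h.py <<'E'
def plan(x,y,z,psi):
    """tool-axis shift and spin to bring the TCP to x,y,z (m) with tool x heading psi (deg)"""
    o=arm.observe(); R=cv2.Rodrigues(o['ee_rot'])[0]
    d=R.T@(np.array([x,y,z])-o['position']); cur=np.degrees(np.arctan2(R[1,0],R[0,0]))
    print('t=%.1f'%o['clock'],'cur',np.round(o['position'],4),'psi %.1f'%cur,'move',np.round(d,4),'spin %.3f'%np.radians(cur-psi),'q',np.round(o['joints'],2))
E
python3 -c "
from h import *
plan(.5425,-.0633,.2,-4.2)"
```

```text
t=0.2 cur [ 0.2105 -0.5882  0.2372] psi 19.7 move [ 0.4894 -0.3823  0.0376] spin 0.417 q [ 1.12  0.43  0.03  1.57 -0.01  1.13 -0.08]
```

Request:
jog_arm:
  moves:
    - [0.49,-0.382,0,0.417]
    - [0.49,-0.382,0,0.417]
    - [0.49,-0.382,0,0.417]
    - [0.49,-0.382,0,0.417]
    - [0.49,-0.382,0,0.417]
    - [0.49,-0.382,0,0.417]
    - [0.49,-0.382,0,0.417]
    - [0.49,-0.382,0,0.417]
    - [0.49,-0.382,0.02,0.417]
    - [0.49,-0.382,0.037,0.417]
    - [0.49,-0.382,0.037,0.417]
    - [0.49,-0.382,0.037,0.417]
    - [0.49,-0.382,0.037,0.417]
    - [0.49,-0.382,0.037,0.417]
  hand: 0.085

```text
clock: 1.95
position: [0.543, -0.0651, 0.2013]
ee_rot: [3.139, -0.119, 0.001]
force: [-0.7, -0.3, -0.3]
width: 0.924
gripper_force: 0.0
```

```bash
cat >> h.py <<'E'
def covers(n,zlo=.047,zhi=.060):
    im=cam(n); w=pts(im); H=hsv(im).astype(int); Z=w[...,2]
    m=(H[...,1]<70)&(H[...,2]>110)&(Z>zlo)&(Z<zhi)&(w[...,0]>.3)&(w[...,0]<.9)&(abs(w[...,1])<.45)
    for c in comps(m,40): print(n,'cover',c.sum(),rect(w[c][:,:2]),'z',round(np.nanmedian(w[c][:,2])*1000,1))
    return im,w
E
python3 - <<'E'
from h import *
import warnings; warnings.filterwarnings('ignore')
im,w=covers('wrist'); save(im,'w1.png'); covers('top'); covers('scene')
plan(.5425,-.0633,.028,-4.2)
E
```

```text
wrist cover 3734 (array([ 638. , -101.4]), 75.2, 50.1, -5.5) z 52.0
wrist cover 2911 (array([543.5, -63.5]), 75.3, 50.1, -4.0) z 51.9
wrist cover 177 (array([478.9, -58.8]), 27.9, 10.2, 84.6) z 51.7
wrist cover 388 (array([423.9, -28.4]), 37.4, 27.5, 14.8) z 51.8
wrist cover 86 (array([423.6, -73.4]), 35.5, 2.5, -26.0) z 51.8
top cover 121 (array([530.3, -52.4]), 50.9, 31.2, -4.2) z 53.4
top cover 281 (array([438. , -54.2]), 75.4, 49.5, -26.0) z 53.7
scene cover 143 (array([501.1, 153.5]), 73.2, 28.3, 50.6) z 53.3
scene cover 274 (array([441.9, -55.5]), 77.5, 49.9, -27.6) z 53.6
scene cover 337 (array([543.1, -64.2]), 80.2, 51.0, -3.0) z 53.3
scene cover 412 (array([ 638.6, -102.6]), 77.3, 50.7, -5.0) z 52.7
t=2.1 cur [ 0.5431 -0.0644  0.2011] psi -4.3 move [-0.0008 -0.0011  0.1731] spin -0.001 q [ 0.15  0.35 -0.17  1.8   0.07  0.99 -1.7 ]
```

View pics/w1.png

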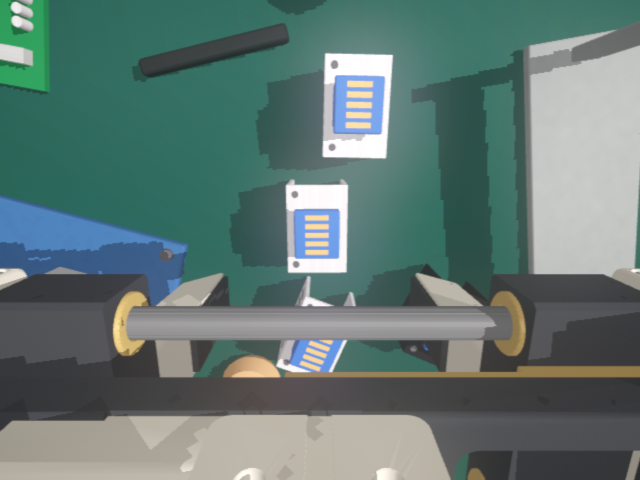

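Wrist view: cover B sits at (317,228), midway between the fingers at about (200,310) and (440,310), and C is at (358,105). I'm descending on B.

Request:
jog_arm:
  moves:
    - [0,-0.001,0.06,0]
    - [0,-0.001,0.1,0]
    - [0,-0.001,0.13,0]
    - [0,-0.001,0.15,0]
    - [0,-0.001,0.165,0]
    - [0,-0.001,0.173,0]
    - [0,-0.001,0.173,0]

```text
clock: 2.98
position: [0.5433, -0.0627, 0.0276]
ee_rot: [3.139, -0.115, -0.0]
force: [0.5, 0.4, 0.5]
width: 0.926
gripper_force: 0.0
```

Request:
jog_arm:
  moves:
    - [0,0,0,0]
    - [0,0,0,0]
    - [0,0,0,0]
    - [0,0,0,0]
    - [0,0,0,0]
    - [0,0,-0.02,0]
    - [0,0,-0.06,0]
    - [0,0,-0.12,0]
    - [0,0,-0.17,0]
    - [0,0,-0.17,0]
    - [0,0,-0.17,0]
  hand: 0.03
  newtons: 25

```text
clock: 4.35
position: [0.5426, -0.0627, 0.1969]
ee_rot: [3.139, -0.115, -0.002]
force: [-0.0, -0.5, -1.7]
width: 0.544
gripper_force: 25.0
```

```bash
python3 -c "
from h import *
plan(.490,.163,.2,70.4)"
```

```text
t=4.3 cur [ 0.5426 -0.0627  0.1969] psi -4.2 move [-0.069  -0.2213 -0.0031] spin -1.302 q [ 0.15  0.36 -0.18  1.81  0.07  0.98 -1.7 ]
```

Request:
jog_arm:
  moves:
    - [-0.01,-0.03,0,-0.18]
    - [-0.02,-0.06,0,-0.36]
    - [-0.03,-0.1,0,-0.54]
    - [-0.04,-0.14,0,-0.72]
    - [-0.05,-0.17,0,-0.9]
    - [-0.06,-0.2,0,-1.08]
    - [-0.069,-0.22,0,-1.26]
    - [-0.069,-0.221,0,-1.302]
    - [-0.069,-0.221,0,-1.302]
    - [-0.069,-0.221,0,-1.302]
    - [-0.069,-0.221,0,-1.302]

```text
clock: 5.72
position: [0.4909, 0.162, 0.1975]
ee_rot: [2.569, 1.808, -0.001]
force: [-0.4, -0.7, -2.3]
width: 0.543
gripper_force: 25.0
```

```bash
python3 -c "
from h import *
save(cam('scene'),'s1.png')
plan(.490,.163,.054,70.4)"
```

```text
t=5.8 cur [0.4909 0.1622 0.1977] psi 70.3 move [ 0.0005 -0.0011  0.1437] spin -0.002 q [-0.01  0.36 -0.54  1.85  0.22  0.99 -0.98]
```

View pics/s1.png

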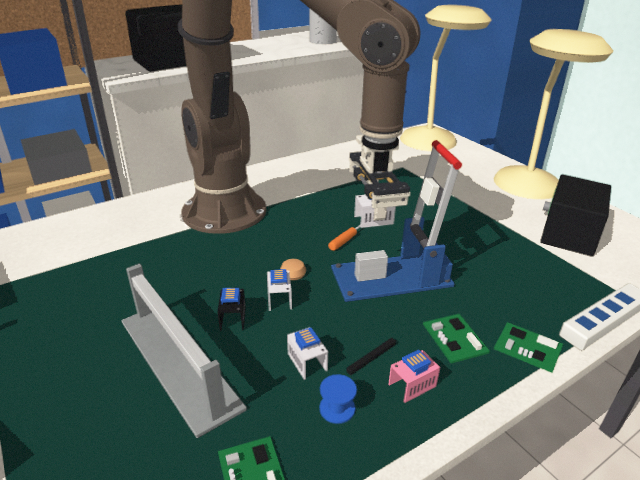

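The cover is held above the anvil at (375,210), and the gripper is clear of the lever pad at (430,192). I'll lower it and release.

Request:
jog_arm:
  moves:
    - [0,-0.001,0.05,0]
    - [0,-0.001,0.09,0]
    - [0,-0.001,0.115,0]
    - [0,-0.001,0.13,0]
    - [0,-0.001,0.138,0]
    - [0,-0.001,0.143,0]
    - [0,-0.001,0.144,0]
    - [0,-0.001,0.144,0]

```text
clock: 6.78
position: [0.4901, 0.1632, 0.0542]
ee_rot: [2.567, 1.811, 0.001]
force: [1.5, -0.8, -2.3]
width: 0.545
gripper_force: 25.0
```

Request:
jog_arm:
  moves:
    - [0,0,0,0]
    - [0,0,0,0]
    - [0,0,0,0]
    - [0,0,0,0]
    - [0,0,-0.03,0]
    - [0,0,-0.08,0]
    - [0,0,-0.14,0]
    - [0,0,-0.2,0]
    - [0,0,-0.26,0]
    - [0,0,-0.32,0]
    - [0,0,-0.36,0]
    - [0,0,-0.36,0]
    - [0,0,-0.36,0]
  hand: 0.085

```text
clock: 8.4
position: [0.4895, 0.1629, 0.4129]
ee_rot: [-2.567, -1.811, 0.002]
force: [-0.2, -0.5, -0.4]
width: 0.929
gripper_force: 0.0
```

```bash
cat >> h.py <<'E'
def red(n):
    im=cam(n); w=pts(im); H=hsv(im).astype(int)
    m=((H[...,0]<6)|(H[...,0]>174))&(H[...,1]>150)&(abs(w[...,0]-.5)<.3)&(abs(w[...,1]-.15)<.3)&(w[...,2]>.05)
    for c in comps(m,40): p=w[c]; print(n,'red',c.sum(),rect(p[:,:2]),'z med,max',np.round([np.nanmedian(p[:,2])*1000,np.nanpercentile(p[:,2],98)*1000],1))
    return im,w
E
python3 - <<'E'
from h import *
import warnings; warnings.filterwarnings('ignore')
for n in ['scene','top']: covers(n,.072,.083)
red('top'); red('scene')
plan(.490+.149*.335,.163+.149*.942,.40,160.4)
E
```

```text
scene cover 284 (array([490. , 160.8]), 76.0, 53.0, 69.6) z 78.1
top cover 45 (array([ 637. , -100.4]), 35.6, 18.3, -8.1) z 73.0
top cover 41 (array([ 441.2, -172.3]), 31.4, 16.6, -35.0) z 73.7
top cover 55 (array([438.6, -54.8]), 36.6, 18.1, -26.2) z 73.0
scene red 266 (array([542.6, 299.6]), 118.9, 16.9, -18.3) z med,max [320.7 325.4]
t=8.6 cur [0.4894 0.1628 0.4125] psi 70.4 move [0.1494 0.0005 0.0123] spin -1.571 q [ 0.03  0.21 -0.57  1.49  0.11  1.47 -0.88]
```

Request:
jog_arm:
  moves:
    - [0.0,0,0,-0.18]
    - [0.02,0,0,-0.36]
    - [0.04,0,0,-0.54]
    - [0.06,0,0,-0.72]
    - [0.09,0,0,-0.9]
    - [0.12,0,0,-1.08]
    - [0.14,0,0,-1.26]
    - [0.1495,0,0.01,-1.44]
    - [0.1495,0,0.012,-1.571]
    - [0.1495,0,0.012,-1.571]
    - [0.1495,0,0.012,-1.571]
    - [0.1495,0,0.012,-1.571]
  hand: 0.06

```text
clock: 10.1
position: [0.5399, 0.3038, 0.4019]
ee_rot: [0.537, 3.095, -0.0]
force: [0.7, -0.4, 0.9]
width: 0.649
gripper_force: 0.0
```

```bash
python3 - <<'E'
from h import *
import warnings; warnings.filterwarnings('ignore')
im,w=red('wrist'); save(im,'w2.png'); red('top'); red('scene')
plan(.5405,.303,.308,160.4)
E
```

```text
wrist red 3612 (array([532.3, 307.6]), 94.8, 17.3, -20.0) z med,max [322.7 324.8]
scene red 265 (array([541.2, 299.7]), 119.4, 15.9, -16.8) z med,max [321.2 325.5]
t=10.2 cur [0.5399 0.3039 0.4019] psi 160.4 move [-0.0008 -0.0007  0.0939] spin -0.001 q [-0.08  0.47 -0.86  1.25  0.35  1.57  0.35]
```

View pics/w2.png

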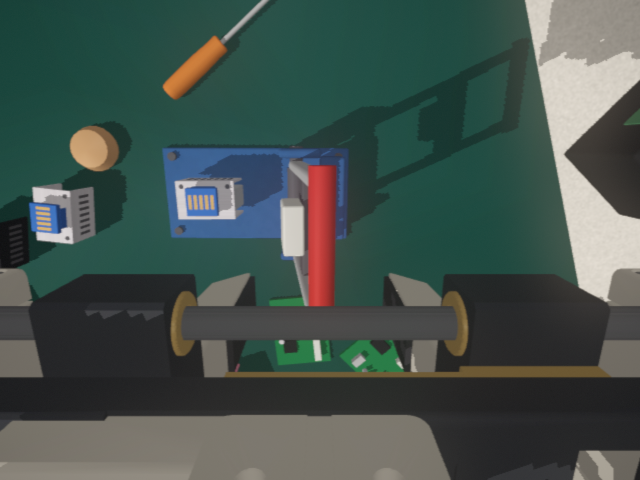

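The wrist view shows the red bar (321,235) centred between the fingers, and the cover straddling the anvil at (208,199). I'll descend and grip the bar.

Request:
jog_arm:
  moves:
    - [0,-0.001,0.05,0]
    - [0,-0.001,0.08,0]
    - [0,-0.001,0.094,0]
    - [0,-0.001,0.094,0]
    - [0,-0.001,0.094,0]

```text
clock: 10.88
position: [0.54, 0.3037, 0.3092]
ee_rot: [0.534, 3.094, 0.002]
force: [0.2, 0.7, 0.4]
width: 0.657
gripper_force: 0.0
```

Request:
jog_arm:
  moves:
    - [0,0,0,0]
    - [0,0,0,0]
    - [0,0,0,0]
    - [0,0,0,0]
    - [0,0,0,0]
    - [0,0,0,0]
  hand: 0.005
  newtons: 30

```text
clock: 11.62
position: [0.5398, 0.3036, 0.308]
ee_rot: [0.534, 3.095, 0.002]
force: [0.5, 2.1, 1.0]
width: 0.185
gripper_force: 30.0
```

```bash
python3 - <<'E'
from h import *
plan(.54,.303,.308,160.4)
a0=np.radians(98)
for k,th in enumerate(np.linspace(0,1.73,21)):
    a=a0-th
    print(k,round(th,2),np.round([.21*(np.cos(a)-np.cos(a0)),-.21*(np.sin(a)-np.sin(a0))],3))
E
```

```text
t=11.6 cur [0.5398 0.3036 0.308 ] psi 160.4 move [-0.0004 -0.0005  0.    ] spin 0.000 q [-0.06  0.51 -0.85  1.43  0.38  1.37  0.31]
0 0.0 [ 0. -0.]
1 0.09 [ 0.018 -0.002]
2 0.17 [ 0.036 -0.002]
3 0.26 [ 0.054 -0.001]
4 0.35 [0.072 0.002]
5 0.43 [0.09  0.007]
6 0.52 [0.107 0.013]
7 0.61 [0.124 0.02 ]
8 0.69 [0.139 0.029]
9 0.78 [0.154 0.039]
10 0.86 [0.169 0.051]
11 0.95 [0.182 0.063]
12 1.04 [0.194 0.077]
13 1.12 [0.204 0.092]
14 1.21 [0.214 0.107]
15 1.3 [0.222 0.124]
16 1.38 [0.228 0.141]
17 1.47 [0.233 0.158]
18 1.56 [0.237 0.176]
19 1.64 [0.239 0.194]
20 1.73 [0.239 0.212]
```

Request:
jog_arm:
  moves:
    - [0,-0.018,-0.002,0]
    - [0,-0.036,-0.002,0]
    - [0,-0.054,-0.001,0]
    - [0,-0.072,0.002,0]
    - [0,-0.09,0.007,0]
    - [0,-0.107,0.013,0]
    - [0,-0.124,0.02,0]
    - [0,-0.139,0.029,0]
    - [0,-0.154,0.039,0]
    - [0,-0.169,0.051,0]
    - [0,-0.182,0.063,0]
    - [0,-0.194,0.077,0]
    - [0,-0.204,0.092,0]
    - [0,-0.214,0.107,0]
    - [0,-0.222,0.124,0]
    - [0,-0.228,0.141,0]
    - [0,-0.228,0.141,0]

```text
clock: 13.75
position: [0.4625, 0.0897, 0.1662]
ee_rot: [-0.532, -3.095, -0.004]
force: [-1.9, 7.0, 3.9]
width: 0.183
gripper_force: 30.0
```

```bash
python3 - <<'E'
from h import *
o=arm.observe(); d=o['position']-np.array([.5398,.3036,.308])
print(np.round([d@[.335,.942,0],d@[.942,-.335,0],d[2]],4),o['force'],o['width'])
red('scene')
E
```

```text
[-0.2274 -0.0012 -0.1418] [-1.8845332   6.95066311  3.89851696] 0.18348174378882198
scene red 181 (array([472.1,  83.9]), 102.3, 16.0, -19.4) z med,max [179.6 184.5]
```

Request:
jog_arm:
  moves:
    - [0,-0.003,0.009,0]
    - [0,-0.005,0.017,0]
    - [0,-0.007,0.026,0]
    - [0,-0.009,0.035,0]
    - [0,-0.01,0.044,0]
    - [0,-0.011,0.053,0]
    - [0,-0.011,0.059,0]
    - [0,-0.011,0.065,0]
    - [0,-0.011,0.07,0]
    - [0,-0.011,0.074,0]
    - [0,-0.011,0.074,0]
    - [0,-0.011,0.074,0]

```text
clock: 15.3
position: [0.4615, 0.0794, 0.095]
ee_rot: [0.532, 3.091, 0.003]
force: [-2.8, 2.8, 26.6]
width: 0.188
gripper_force: 30.0
```

```bash
python3 - <<'E'
from h import *
o=arm.observe(); d=o['position']-np.array([.5398,.3036,.308])
print(np.round([d@[.335,.942,0],d@[.942,-.335,0],d[2]],4),o['force'],o['width'])
im,w=red('scene'); save(im,'s2.png')
E
```

```text
[-0.2374  0.0014 -0.213 ] [-2.79332738  2.78963244 26.6011316 ] 0.18829239991979022
scene red 165 (array([481.5,  70.5]), 75.7, 16.7, -20.2) z med,max [116.7 120.9]
```

View pics/s2.png

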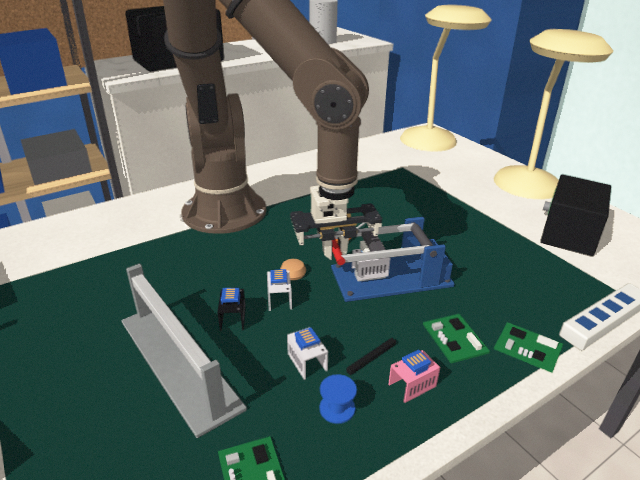

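The lever looks level over the cover, with the red bar at (338,250). I'll push a little further to be sure the connector is home.

Request:
jog_arm:
  moves:
    - [0,0,0.002,0]
    - [0,0,0.004,0]
    - [0,0,0.005,0]
    - [0,0,0.005,0]
  newtons: 45

```text
clock: 15.85
position: [0.4624, 0.0791, 0.0918]
ee_rot: [0.532, 3.089, 0.001]
force: [-8.0, -3.0, 55.3]
width: 0.181
gripper_force: 45.0
```

```bash
python3 - <<'E'
from h import *
o=arm.observe(); d=o['position']-np.array([.5398,.3036,.308])
print(np.round([d@[.335,.942,0],d@[.942,-.335,0],d[2]],4),o['force'],o['width'])
im,w=red('scene')
import warnings; warnings.filterwarnings('ignore')
covers('scene',.07,.085)
E
```

```text
[-0.2374  0.0023 -0.2162] [-7.95738507 -3.00629483 55.27154859] 0.18118758598050094
scene red 155 (array([482.6,  69.6]), 72.8, 17.1, -20.3) z med,max [116.2 119.9]
scene cover 109 (array([512.3, 153.1]), 75.3, 9.8, 73.5) z 74.9
```

Force rises steeply to 55 N with almost no travel, so the connector is bottomed. I'm easing the lever back along the arc.

Request:
jog_arm:
  moves:
    - [0,0,-0.004,0]
    - [0,0,-0.01,0]
    - [0,0,-0.018,0]
    - [0,0.001,-0.027,0]
    - [0,0.002,-0.036,0]
    - [0,0.004,-0.045,0]
    - [0,0.006,-0.054,0]
    - [0,0.011,-0.071,0]
    - [0,0.017,-0.088,0]
    - [0,0.025,-0.105,0]
    - [0,0.035,-0.12,0]
    - [0,0.045,-0.135,0]
    - [0,0.057,-0.149,0]
    - [0,0.07,-0.161,0]
    - [0,0.085,-0.173,0]
    - [0,0.1,-0.183,0]
    - [0,0.115,-0.192,0]
    - [0,0.132,-0.199,0]
    - [0,0.149,-0.205,0]
    - [0,0.167,-0.21,0]

```text
clock: 18.45
position: [0.5175, 0.2331, 0.2965]
ee_rot: [0.538, 3.094, -0.004]
force: [10.6, -1.9, -7.3]
width: 0.182
gripper_force: 45.0
```

Request:
jog_arm:
  moves:
    - [0,0.018,-0.003,0]
    - [0,0.036,-0.004,0]
    - [0,0.051,-0.004,0]
    - [0,0.064,-0.003,0]
    - [0,0.072,-0.002,0]
    - [0,0.074,-0.002,0]
    - [0,0.074,-0.002,0]
    - [0,0.074,-0.002,0]

```text
clock: 19.45
position: [0.5425, 0.3021, 0.299]
ee_rot: [0.539, 3.092, -0.005]
force: [7.4, -2.9, -1.2]
width: 0.183
gripper_force: 45.0
```

```bash
python3 - <<'E'
from h import *
o=arm.observe(); d=o['position']-np.array([.5398,.3036,.308])
print(np.round([d@[.335,.942,0],d@[.942,-.335,0],d[2]],4),o['force'],o['width'])
im,w=red('scene')
import warnings; warnings.filterwarnings('ignore')
covers('scene',.07,.083)
H=hsv(im).astype(int); Z=w[...,2]
m=(abs(H[...,0]-110)<12)&(H[...,1]>120)&(H[...,2]>70)&(np.hypot(w[...,0]-.49,w[...,1]-.162)<.03)&(Z>.07)
print(np.nanmedian(Z[m]),m.sum())
E
```

```text
[-0.0005  0.0031 -0.009 ] [ 7.38324683 -2.92629572 -1.17618265] 0.18278092407500518
scene red 157 (array([570.1, 291.9]), 64.2, 28.7, -37.5) z med,max [321.2 326.2]
scene cover 300 (array([489.4, 161.2]), 75.9, 55.8, 69.5) z 77.9
0.08556753568866317 117
```

Request:
jog_arm:
  moves:
    - [0,0,0,0]
    - [0,0,0,0]
    - [0,0,0,0]
    - [0,0,0,0]
    - [0,0,-0.03,0]
    - [0,0,-0.07,0]
    - [0,0,-0.105,0]
    - [0,0,-0.105,0]
    - [0,0,-0.105,0]
  hand: 0.06

```text
clock: 20.68
position: [0.54, 0.3048, 0.4041]
ee_rot: [-0.534, -3.096, 0.001]
force: [0.1, 0.7, -0.6]
width: 0.652
gripper_force: 0.0
```

```bash
python3 - <<'E'
from h import *
red('scene')
plan(.4898,.1628,.40,70.4)
E
```

```text
scene red 266 (array([540.9, 300.2]), 119.6, 15.9, -17.4) z med,max [321.1 325.6]
t=20.7 cur [0.54   0.3046 0.4036] psi 160.4 move [-0.0002 -0.1504  0.0038] spin 1.571 q [-0.08  0.47 -0.86  1.25  0.35  1.57  0.35]
```

Request:
jog_arm:
  moves:
    - [0,-0.03,0,0.18]
    - [0,-0.06,0,0.36]
    - [0,-0.09,0,0.54]
    - [0,-0.11,0,0.72]
    - [0,-0.13,0,0.9]
    - [0,-0.14,0,1.08]
    - [0,-0.15,0,1.26]
    - [0,-0.15,0.02,1.44]
    - [0,-0.15,0.07,1.571]
    - [0,-0.15,0.13,1.571]
    - [0,-0.15,0.19,1.571]
    - [0,-0.15,0.25,1.571]
    - [0,-0.15,0.25,1.571]
    - [0,-0.15,0.25,1.571]
  hand: 0.085

```text
clock: 22.48
position: [0.4906, 0.1641, 0.1563]
ee_rot: [-2.567, -1.811, -0.002]
force: [0.0, -0.0, 1.4]
width: 0.928
gripper_force: 0.0
```

```bash
python3 - <<'E'
from h import *
plan(.4898,.1628,.052,70.4)
E
```

```text
t=22.5 cur [0.4906 0.1641 0.1563] psi 70.4 move [-0.0016 -0.0004  0.1043] spin 0.000 q [-0.    0.41 -0.55  1.9   0.27  0.9  -1.03]
```

Request:
jog_arm:
  moves:
    - [-0.001,0,0.05,0]
    - [-0.001,0,0.085,0]
    - [-0.001,0,0.1,0]
    - [-0.001,0,0.104,0]
    - [-0.001,0,0.104,0]

```text
clock: 23.1
position: [0.4907, 0.1631, 0.0521]
ee_rot: [2.567, 1.81, 0.003]
force: [0.2, -0.2, 0.7]
width: 0.924
gripper_force: 0.0
```

Request:
jog_arm:
  moves:
    - [0,0,0,0]
    - [0,0,0,0]
    - [0,0,0,0]
    - [0,0,0,0]
    - [0,0,0,0]
    - [0,0,-0.02,0]
    - [0,0,-0.06,0]
    - [0,0,-0.12,0]
    - [0,0,-0.17,0]
    - [0,0,-0.2,0]
    - [0,0,-0.2,0]
    - [0,0,-0.2,0]
  hand: 0.03
  newtons: 25

```text
clock: 24.6
position: [0.489, 0.1622, 0.2495]
ee_rot: [-2.567, -1.811, 0.003]
force: [0.3, -0.5, -1.7]
width: 0.546
gripper_force: 25.0
```

```bash
python3 - <<'E'
from h import *
plan(.5966,-.3112,.25,5.4)
red('scene')
E
```

```text
t=24.6 cur [0.489  0.1622 0.2495] psi 70.4 move [-4.098e-01  2.602e-01 -2.000e-04] spin 1.134 q [ 0.04  0.31 -0.59  1.78  0.19  1.11 -0.96]
scene red 260 (array([541.8, 300.7]), 118.0, 16.5, -17.5) z med,max [321.1 325.6]
```

Request:
jog_arm:
  moves:
    - [-0.03,0.02,0,0.1]
    - [-0.08,0.05,0,0.25]
    - [-0.13,0.083,0,0.4]
    - [-0.18,0.115,0,0.55]
    - [-0.23,0.147,0,0.7]
    - [-0.28,0.178,0,0.85]
    - [-0.33,0.21,0,1.0]
    - [-0.37,0.235,0,1.134]
    - [-0.4,0.254,0,1.134]
    - [-0.41,0.26,0,1.134]
    - [-0.41,0.26,0,1.134]
    - [-0.41,0.26,0,1.134]
    - [-0.41,0.26,0,1.134]

```text
clock: 26.28
position: [0.5972, -0.3092, 0.2509]
ee_rot: [-3.137, -0.152, -0.0]
force: [0.5, 0.4, -1.0]
width: 0.544
gripper_force: 25.0
```

```bash
python3 - <<'E'
from h import *
plan(.5966,-.3112,.0985,5.4)
im=cam('wrist'); save(im,'w3.png'); w=pts(im); Z=w[...,2]
for c in comps((Z>.113)&(Z<.127)&(abs(w[...,1]+.32)<.06)&(abs(w[...,0]-.5)<.2),100): print(c.sum(),rect(w[c][:,:2]),np.median(Z[c]))
E
```

```text
t=26.3 cur [ 0.5972 -0.3092  0.2509] psi 5.5 move [-0.0008  0.002   0.1524] spin 0.002 q [ 0.51  0.51 -0.17  1.41  0.09  1.22 -1.15]
2700 (array([ 632.1, -308.9]), 67.0, 23.6, 5.2) 0.11877340755084223
```

View pics/w3.png

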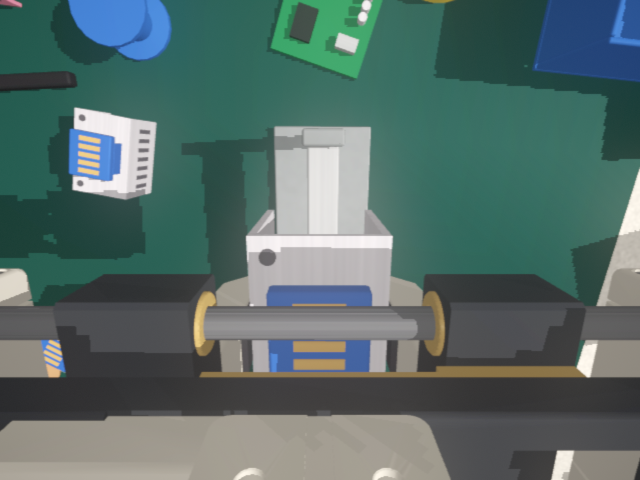

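The wrist view shows the held cover (320,300) lined up lengthwise with the bar (322,190). Lowering now.

Request:
jog_arm:
  moves:
    - [-0.001,0.002,0.05,0]
    - [-0.001,0.002,0.09,0]
    - [-0.001,0.002,0.12,0]
    - [-0.001,0.002,0.14,0]
    - [-0.001,0.002,0.149,0]
    - [-0.001,0.002,0.153,0]
    - [-0.001,0.002,0.153,0]
    - [-0.001,0.002,0.153,0]

```text
clock: 27.32
position: [0.5967, -0.3131, 0.0987]
ee_rot: [3.137, 0.149, 0.002]
force: [-0.1, 0.8, -1.5]
width: 0.546
gripper_force: 25.0
```

Request:
jog_arm:
  moves:
    - [0,0,0,0]
    - [0,0,0,0]
    - [0,0,0,0]
    - [0,0,0,0]
    - [0,0,-0.03,0]
    - [0,0,-0.08,0]
    - [0,0,-0.13,0]
    - [0,0,-0.16,0]
    - [0,0,-0.16,0]
  hand: 0.085

```text
clock: 28.45
position: [0.5975, -0.3134, 0.2609]
ee_rot: [3.136, 0.148, 0.008]
force: [0.1, -0.1, -1.1]
width: 0.924
gripper_force: 0.0
```

```bash
python3 - <<'E'
from h import *
import warnings; warnings.filterwarnings('ignore')
covers('scene',.118,.131); im,w=covers('scene'); covers('top'); covers('wrist')
plan(.6375,-.1014,.20,-5.2)
E
```

```text
scene cover 1181 (array([ 532.3, -320.5]), 248.2, 50.5, 5.8) z 122.0
scene cover 147 (array([500.8, 154.4]), 73.0, 25.7, 53.8) z 53.5
scene cover 274 (array([440.4, -55.6]), 77.5, 49.7, -26.2) z 53.6
scene cover 413 (array([ 637.9, -102. ]), 76.9, 50.7, -5.1) z 53.0
top cover 304 (array([ 636.3, -100.4]), 76.0, 50.5, -5.5) z 53.5
top cover 342 (array([438.2, -54.4]), 75.7, 49.8, -26.0) z 53.5
wrist cover 2536 (array([ 637.9, -101.6]), 75.3, 51.4, -5.5) z 51.8
t=28.6 cur [ 0.5955 -0.3126  0.2562] psi 5.4 move [ 0.0619 -0.2063  0.0563] spin 0.186 q [ 0.51  0.51 -0.17  1.4   0.09  1.24 -1.14]
```

Request:
jog_arm:
  moves:
    - [0.01,-0.04,0,0.1]
    - [0.03,-0.1,0,0.186]
    - [0.045,-0.15,0.01,0.186]
    - [0.062,-0.206,0.03,0.186]
    - [0.062,-0.206,0.056,0.186]
    - [0.062,-0.206,0.056,0.186]
    - [0.062,-0.206,0.056,0.186]
    - [0.062,-0.206,0.056,0.186]

```text
clock: 29.65
position: [0.6389, -0.1032, 0.2027]
ee_rot: [3.138, -0.146, 0.002]
force: [-0.4, 0.3, 0.8]
width: 0.925
gripper_force: 0.0
```

```bash
python3 - <<'E'
from h import *
import warnings; warnings.filterwarnings('ignore')
covers('wrist'); plan(.6372,-.1014,.028,-5.3)
im=cam('scene'); w=pts(im); Z=w[...,2]; H=hsv(im).astype(int)
m=(abs(H[...,0]-110)<12)&(H[...,1]>120)&(np.hypot(w[...,0]-.597,w[...,1]+.313)<.04); print(np.nanmedian(Z[m]))
c=(Z>.1215)&(Z<.126)&(abs(w[...,0]-.597)<.06)&(abs(w[...,1]+.315)<.06)&(H[...,2]>110); print(c.sum(),rect(w[c][:,:2]),np.median(Z[c]))
E
```

```text
wrist cover 2485 (array([794.4,  35.1]), 74.6, 50.6, 88.4) z 52.0
wrist cover 230 (array([ 675.9, -301. ]), 29.5, 11.7, -59.2) z 53.9
wrist cover 2946 (array([ 637.8, -101.3]), 75.5, 50.1, -5.6) z 51.9
t=29.7 cur [ 0.6388 -0.103   0.2027] psi -5.3 move [-0.002  -0.0015  0.1747] spin -0.000 q [ 0.19  0.51 -0.17  1.55  0.09  1.09 -1.67]
0.13103884640482286
573 (array([ 592.1, -314.4]), 111.7, 50.6, 5.7) 0.12367180120218425
```

Request:
jog_arm:
  moves:
    - [-0.001,-0.002,0.06,0]
    - [-0.001,-0.002,0.1,0]
    - [-0.001,-0.002,0.13,0]
    - [-0.001,-0.002,0.15,0]
    - [-0.001,-0.002,0.167,0]
    - [-0.001,-0.002,0.175,0]
    - [-0.001,-0.002,0.175,0]

```text
clock: 30.62
position: [0.6377, -0.0999, 0.0267]
ee_rot: [3.138, -0.143, -0.0]
force: [0.2, -0.1, -0.3]
width: 0.928
gripper_force: 0.0
```

Request:
jog_arm:
  moves:
    - [0,0,0,0]
    - [0,0,0,0]
    - [0,0,0,0]
    - [0,0,0,0]
    - [0,0,0,0]
    - [0,0,-0.02,0]
    - [0,0,-0.06,0]
    - [0,0,-0.12,0]
    - [0,0,-0.17,0]
    - [0,0,-0.17,0]
    - [0,0,-0.17,0]
  hand: 0.03
  newtons: 25

```text
clock: 32.0
position: [0.637, -0.0998, 0.1967]
ee_rot: [3.138, -0.143, -0.001]
force: [-0.6, 0.3, -2.5]
width: 0.541
gripper_force: 25.0
```

```bash
python3 -c "
from h import *
plan(.490,.163,.198,70.4)"
```

```text
t=32.0 cur [ 0.637  -0.0998  0.1967] psi -5.2 move [-0.1703 -0.2483 -0.0012] spin -1.320 q [ 0.19  0.51 -0.17  1.56  0.1   1.08 -1.67]
```

Request:
jog_arm:
  moves:
    - [-0.02,-0.03,0,-0.18]
    - [-0.045,-0.065,0,-0.36]
    - [-0.07,-0.1,0,-0.54]
    - [-0.095,-0.14,0,-0.72]
    - [-0.12,-0.175,0,-0.9]
    - [-0.145,-0.21,0,-1.08]
    - [-0.165,-0.24,0,-1.26]
    - [-0.17,-0.248,0,-1.32]
    - [-0.17,-0.248,0,-1.32]
    - [-0.17,-0.248,0,-1.32]
    - [-0.17,-0.248,0,-1.32]

```text
clock: 33.38
position: [0.4914, 0.1614, 0.1964]
ee_rot: [2.57, 1.807, -0.001]
force: [-0.4, 0.9, -1.6]
width: 0.544
gripper_force: 25.0
```

```bash
python3 -c "
from h import *
plan(.490,.163,.054,70.4)"
```

```text
t=33.4 cur [0.4914 0.1614 0.1964] psi 70.2 move [ 0.0011 -0.0019  0.1424] spin -0.003 q [ 0.02  0.37 -0.57  1.85  0.23  0.99 -1.  ]
```

Request:
jog_arm:
  moves:
    - [0,-0.002,0.05,0]
    - [0,-0.002,0.09,0]
    - [0,-0.002,0.115,0]
    - [0,-0.002,0.13,0]
    - [0,-0.002,0.138,0]
    - [0,-0.002,0.142,0]
    - [0,-0.002,0.143,0]
    - [0,-0.002,0.143,0]

```text
clock: 34.38
position: [0.4894, 0.1634, 0.0543]
ee_rot: [2.567, 1.811, 0.001]
force: [0.4, 0.8, -2.2]
width: 0.545
gripper_force: 25.0
```

Request:
jog_arm:
  moves:
    - [0,0,0,0]
    - [0,0,0,0]
    - [0,0,0,0]
    - [0,0,0,0]
    - [0,0,-0.03,0]
    - [0,0,-0.08,0]
    - [0,0,-0.14,0]
    - [0,0,-0.2,0]
    - [0,0,-0.26,0]
    - [0,0,-0.32,0]
    - [0,0,-0.36,0]
    - [0,0,-0.36,0]
    - [0,0,-0.36,0]
  hand: 0.085

```text
clock: 36.0
position: [0.4888, 0.1631, 0.4129]
ee_rot: [-2.567, -1.811, 0.002]
force: [-0.1, 1.3, -1.2]
width: 0.924
gripper_force: 0.0
```

```bash
python3 - <<'E'
from h import *
import warnings; warnings.filterwarnings('ignore')
covers('scene',.072,.083)
plan(.540,.3035,.402,160.4)
E
```

```text
scene cover 286 (array([488.7, 160.7]), 76.1, 55.4, 69.2) z 78.0
scene cover 67 (array([ 618.2, -325.4]), 75.7, 3.4, 6.6) z 77.3
t=36.0 cur [0.4886 0.1629 0.4124] psi 70.4 move [0.1497 0.0012 0.0102] spin -1.571 q [ 0.06  0.22 -0.61  1.49  0.12  1.47 -0.89]
```

Request:
jog_arm:
  moves:
    - [0.0,0,0,-0.18]
    - [0.02,0,0,-0.36]
    - [0.04,0,0,-0.54]
    - [0.06,0,0,-0.72]
    - [0.09,0,0,-0.9]
    - [0.12,0,0,-1.08]
    - [0.14,0,0,-1.26]
    - [0.15,0.001,0.01,-1.44]
    - [0.15,0.001,0.01,-1.571]
    - [0.15,0.001,0.01,-1.571]
    - [0.15,0.001,0.01,-1.571]
    - [0.15,0.001,0.01,-1.571]
  hand: 0.06

```text
clock: 37.55
position: [0.5403, 0.3041, 0.4037]
ee_rot: [0.537, 3.095, -0.0]
force: [-0.0, -0.5, 0.4]
width: 0.653
gripper_force: 0.0
```

```bash
python3 - <<'E'
from h import *
import warnings; warnings.filterwarnings('ignore')
red('wrist'); plan(.540,.3035,.308,160.4)
E
```

```text
wrist red 3606 (array([532.6, 307.5]), 95.4, 17.2, -19.8) z med,max [322.7 324.7]
t=37.6 cur [0.5403 0.3041 0.4038] psi 160.3 move [ 0.0001 -0.0006  0.0958] spin -0.001 q [-0.06  0.48 -0.9   1.25  0.37  1.58  0.33]
```

Request:
jog_arm:
  moves:
    - [0,-0.001,0.05,0]
    - [0,-0.001,0.08,0]
    - [0,-0.001,0.096,0]
    - [0,-0.001,0.096,0]
    - [0,-0.001,0.096,0]

```text
clock: 38.22
position: [0.5403, 0.3039, 0.3091]
ee_rot: [0.534, 3.095, 0.002]
force: [0.3, -0.0, 1.0]
width: 0.656
gripper_force: 0.0
```

Request:
jog_arm:
  moves:
    - [0,0,0,0]
    - [0,0,0,0]
    - [0,0,0,0]
    - [0,0,0,0]
    - [0,0,0,0]
    - [0,0,0,0]
  hand: 0.005
  newtons: 45

```text
clock: 38.98
position: [0.5402, 0.3039, 0.308]
ee_rot: [0.534, 3.095, 0.002]
force: [1.6, 2.6, 0.4]
width: 0.18
gripper_force: 45.0
```

Request:
jog_arm:
  moves:
    - [0,-0.018,-0.002,0]
    - [0,-0.036,-0.002,0]
    - [0,-0.054,-0.001,0]
    - [0,-0.072,0.002,0]
    - [0,-0.09,0.007,0]
    - [0,-0.107,0.013,0]
    - [0,-0.124,0.02,0]
    - [0,-0.139,0.029,0]
    - [0,-0.154,0.039,0]
    - [0,-0.169,0.051,0]
    - [0,-0.182,0.063,0]
    - [0,-0.194,0.077,0]
    - [0,-0.204,0.092,0]
    - [0,-0.214,0.107,0]
    - [0,-0.222,0.124,0]
    - [0,-0.228,0.141,0]
    - [0,-0.228,0.141,0]

```text
clock: 41.1
position: [0.4628, 0.0906, 0.1664]
ee_rot: [-0.532, -3.095, -0.005]
force: [-4.0, 7.7, 4.3]
width: 0.181
gripper_force: 45.0
```

Request:
jog_arm:
  moves:
    - [0,-0.003,0.009,0]
    - [0,-0.005,0.017,0]
    - [0,-0.007,0.026,0]
    - [0,-0.009,0.035,0]
    - [0,-0.01,0.044,0]
    - [0,-0.011,0.053,0]
    - [0,-0.011,0.059,0]
    - [0,-0.011,0.065,0]
    - [0,-0.011,0.07,0]
    - [0,-0.011,0.074,0]
    - [0,-0.011,0.076,0]
    - [0,-0.011,0.076,0]

```text
clock: 42.6
position: [0.4607, 0.0797, 0.0939]
ee_rot: [0.532, 3.093, -0.0]
force: [-13.9, -1.3, 49.8]
width: 0.181
gripper_force: 45.0
```

```bash
python3 - <<'E'
from h import *
o=arm.observe(); d=o['position']-np.array([.5398,.3036,.308])
print(np.round([d@[.335,.942,0],d@[.942,-.335,0],d[2]],4),o['force'],o['width'])
red('scene')
E
```

```text
[-0.2374  0.0005 -0.2141] [-13.94584328  -1.30791665  49.81462629] 0.18123958153024652
scene red 162 (array([480.7,  71.4]), 78.0, 17.4, -21.5) z med,max [116.3 120.4]
```

Request:
jog_arm:
  moves:
    - [0,0,-0.004,0]
    - [0,0,-0.01,0]
    - [0,0,-0.018,0]
    - [0,0.001,-0.027,0]
    - [0,0.002,-0.036,0]
    - [0,0.004,-0.045,0]
    - [0,0.006,-0.054,0]
    - [0,0.011,-0.071,0]
    - [0,0.017,-0.088,0]
    - [0,0.025,-0.105,0]
    - [0,0.035,-0.12,0]
    - [0,0.045,-0.135,0]
    - [0,0.057,-0.149,0]
    - [0,0.07,-0.161,0]
    - [0,0.085,-0.173,0]
    - [0,0.1,-0.183,0]
    - [0,0.115,-0.192,0]
    - [0,0.132,-0.199,0]
    - [0,0.149,-0.205,0]
    - [0,0.167,-0.21,0]

```text
clock: 45.15
position: [0.5166, 0.2344, 0.2988]
ee_rot: [-0.536, -3.094, 0.004]
force: [8.2, 2.4, -18.4]
width: 0.181
gripper_force: 45.0
```

Request:
jog_arm:
  moves:
    - [0,0.018,-0.003,0]
    - [0,0.036,-0.004,0]
    - [0,0.051,-0.004,0]
    - [0,0.064,-0.003,0]
    - [0,0.072,-0.002,0]
    - [0,0.074,-0.002,0]
    - [0,0.074,-0.002,0]
    - [0,0.074,-0.002,0]

```text
clock: 46.15
position: [0.5418, 0.3038, 0.3021]
ee_rot: [0.537, 3.094, -0.003]
force: [5.5, -1.7, -3.0]
width: 0.184
gripper_force: 45.0
```

Request:
jog_arm:
  moves:
    - [0,0,0,0]
    - [0,0,0,0]
    - [0,0,0,0]
    - [0,0,0,0]
    - [0,0,-0.03,0]
    - [0,0,-0.07,0]
    - [0,0,-0.105,0]
    - [0,0,-0.105,0]
    - [0,0,-0.105,0]
  hand: 0.06

```text
clock: 47.28
position: [0.5405, 0.3051, 0.4071]
ee_rot: [-0.534, -3.096, 0.001]
force: [-0.4, -1.4, -0.0]
width: 0.654
gripper_force: 0.0
```

```bash
cat >> h.py <<'E'
def capz(x,y,zmin=.05):
    im=cam('scene'); w=pts(im); Z=w[...,2]; H=hsv(im).astype(int)
    m=(abs(H[...,0]-110)<12)&(H[...,1]>120)&(H[...,2]>70)&(np.hypot(w[...,0]-x,w[...,1]-y)<.03)&(Z>zmin)
    print('cap z',np.nanmedian(Z[m]),m.sum())
E
python3 - <<'E'
from h import *
import warnings; warnings.filterwarnings('ignore')
red('scene'); covers('scene',.072,.083); capz(.49,.162,.07)
plan(.4896,.1628,.40,70.4)
E
```

```text
scene red 262 (array([542.7, 302.3]), 119.9, 18.4, -19.8) z med,max [321.2 325.6]
scene cover 275 (array([488.7, 160.8]), 76.3, 56.0, 71.9) z 78.0
scene cover 65 (array([ 618.7, -325.5]), 75.8, 3.5, 7.2) z 77.6
cap z 0.0852678612171312 112
t=47.4 cur [0.5405 0.3048 0.4066] psi 160.4 move [ 0.0004 -0.1508  0.0068] spin 1.571 q [-0.06  0.49 -0.9   1.24  0.37  1.59  0.33]
```

Request:
jog_arm:
  moves:
    - [0,-0.03,0,0.18]
    - [0,-0.06,0,0.36]
    - [0,-0.09,0,0.54]
    - [0,-0.11,0,0.72]
    - [0,-0.13,0,0.9]
    - [0,-0.14,0,1.08]
    - [0,-0.151,0,1.26]
    - [0,-0.151,0.02,1.44]
    - [0,-0.151,0.07,1.571]
    - [0,-0.151,0.13,1.571]
    - [0,-0.151,0.19,1.571]
    - [0,-0.151,0.25,1.571]
    - [0,-0.151,0.25,1.571]
    - [0,-0.151,0.25,1.571]
  hand: 0.085

```text
clock: 49.18
position: [0.4908, 0.1636, 0.1594]
ee_rot: [2.567, 1.811, 0.002]
force: [1.3, 0.1, 0.8]
width: 0.927
gripper_force: 0.0
```

```bash
python3 - <<'E'
from h import *
plan(.4896,.1628,.052,70.4)
E
```

```text
t=49.2 cur [0.4908 0.1636 0.1594] psi 70.4 move [-0.0013 -0.001   0.1074] spin 0.000 q [ 0.02  0.41 -0.59  1.9   0.29  0.92 -1.04]
```

Request:
jog_arm:
  moves:
    - [-0.001,-0.001,0.05,0]
    - [-0.001,-0.001,0.085,0]
    - [-0.001,-0.001,0.1,0]
    - [-0.001,-0.001,0.107,0]
    - [-0.001,-0.001,0.107,0]

```text
clock: 49.8
position: [0.4897, 0.1627, 0.0519]
ee_rot: [2.567, 1.81, 0.003]
force: [-0.2, -0.4, 0.7]
width: 0.923
gripper_force: 0.0
```

Request:
jog_arm:
  moves:
    - [0,0,0,0]
    - [0,0,0,0]
    - [0,0,0,0]
    - [0,0,0,0]
    - [0,0,0,0]
    - [0,0,-0.02,0]
    - [0,0,-0.06,0]
    - [0,0,-0.12,0]
    - [0,0,-0.17,0]
    - [0,0,-0.2,0]
    - [0,0,-0.2,0]
    - [0,0,-0.2,0]
  hand: 0.03
  newtons: 25

```text
clock: 51.3
position: [0.4881, 0.1618, 0.2494]
ee_rot: [-2.567, -1.811, 0.003]
force: [1.0, 0.6, -2.8]
width: 0.544
gripper_force: 25.0
```

```bash
python3 - <<'E'
from h import *
plan(.505,-.320,.25,5.4)
red('scene')
E
```

```text
t=51.3 cur [0.4881 0.1618 0.2494] psi 70.4 move [-4.481e-01  1.776e-01 -2.000e-04] spin 1.134 q [ 0.07  0.32 -0.63  1.78  0.21  1.11 -0.97]
scene red 260 (array([541.8, 300.1]), 119.4, 17.0, -16.5) z med,max [321.2 325.5]
```

Request:
jog_arm:
  moves:
    - [-0.03,0.012,0,0.1]
    - [-0.08,0.032,0,0.25]
    - [-0.135,0.053,0,0.4]
    - [-0.19,0.075,0,0.55]
    - [-0.245,0.097,0,0.7]
    - [-0.3,0.119,0,0.85]
    - [-0.35,0.139,0,1.0]
    - [-0.4,0.159,0,1.134]
    - [-0.435,0.172,0,1.134]
    - [-0.448,0.178,0,1.134]
    - [-0.448,0.178,0,1.134]
    - [-0.448,0.178,0,1.134]
    - [-0.448,0.178,0,1.134]

```text
clock: 52.98
position: [0.5065, -0.3178, 0.2508]
ee_rot: [-3.137, -0.152, -0.0]
force: [-0.2, 0.5, -1.6]
width: 0.542
gripper_force: 25.0
```

```bash
python3 - <<'E'
from h import *
plan(.505,-.320,.0985,5.4)
E
```

```text
t=53.0 cur [ 0.5065 -0.3178  0.2508] psi 5.6 move [-0.0017  0.0021  0.1523] spin 0.003 q [ 0.62  0.39 -0.21  1.61  0.09  1.15 -1.08]
```

Request:
jog_arm:
  moves:
    - [-0.002,0.001,0.05,0]
    - [-0.002,0.001,0.09,0]
    - [-0.002,0.001,0.12,0]
    - [-0.002,0.001,0.14,0]
    - [-0.002,0.001,0.149,0]
    - [-0.002,0.001,0.153,0]
    - [-0.002,0.001,0.153,0]
    - [-0.002,0.001,0.153,0]

```text
clock: 53.98
position: [0.5048, -0.3209, 0.0986]
ee_rot: [3.137, 0.149, 0.002]
force: [-0.6, -0.1, -2.8]
width: 0.546
gripper_force: 25.0
```

Request:
jog_arm:
  moves:
    - [0,0,0,0]
    - [0,0,0,0]
    - [0,0,0,0]
    - [0,0,0,0]
    - [0,0,-0.03,0]
    - [0,0,-0.08,0]
    - [0,0,-0.13,0]
    - [0,0,-0.16,0]
    - [0,0,-0.16,0]
  hand: 0.085

```text
clock: 55.1
position: [0.5055, -0.3212, 0.2606]
ee_rot: [3.135, 0.148, 0.007]
force: [0.4, -0.3, 0.7]
width: 0.924
gripper_force: 0.0
```

```bash
python3 - <<'E'
from h import *
import warnings; warnings.filterwarnings('ignore')
covers('scene'); covers('top')
plan(.439,-.0548,.20,-26)
E
```

```text
scene cover 145 (array([501.9, 156.4]), 71.3, 17.6, 61.3) z 53.7
scene cover 263 (array([441. , -56.3]), 76.6, 48.0, -26.9) z 53.7
top cover 351 (array([437.9, -54.3]), 75.3, 49.8, -26.0) z 53.6
t=55.2 cur [ 0.5041 -0.3205  0.2574] psi 5.4 move [-0.0396 -0.2707  0.0574] spin 0.549 q [ 0.62  0.39 -0.2   1.6   0.08  1.16 -1.08]
```

Request:
jog_arm:
  moves:
    - [-0.005,-0.04,0,0.1]
    - [-0.015,-0.1,0,0.25]
    - [-0.022,-0.15,0,0.4]
    - [-0.03,-0.2,0.01,0.55]
    - [-0.037,-0.25,0.03,0.55]
    - [-0.04,-0.271,0.057,0.549]
    - [-0.04,-0.271,0.057,0.549]
    - [-0.04,-0.271,0.057,0.549]
    - [-0.04,-0.271,0.057,0.549]

```text
clock: 56.32
position: [0.4395, -0.0558, 0.2012]
ee_rot: [3.06, -0.71, 0.002]
force: [-0.5, -0.2, -0.9]
width: 0.922
gripper_force: 0.0
```

```bash
python3 - <<'E'
from h import *
import warnings; warnings.filterwarnings('ignore')
im,w=covers('wrist'); save(im,'w4.png'); covers('scene'); plan(.439,-.0548,.028,-26)
E
```

```text
wrist cover 45 (array([ 479. , -172.4]), 5.2, 5.2, -73.0) z 52.9
wrist cover 2901 (array([439.9, -54.9]), 75.0, 50.2, -26.2) z 51.9
wrist cover 348 (array([504.8, 156.8]), 68.7, 7.8, 63.7) z 52.8
scene cover 145 (array([500.4, 154.1]), 73.2, 27.9, 51.0) z 53.2
scene cover 275 (array([441.4, -56.1]), 75.9, 49.6, -26.1) z 53.5
t=56.4 cur [ 0.4393 -0.0555  0.2012] psi -26.1 move [-0.0008 -0.0005  0.1732] spin -0.002 q [ 0.23  0.2  -0.26  2.03  0.06  0.92 -2.09]
```

View pics/w4.png

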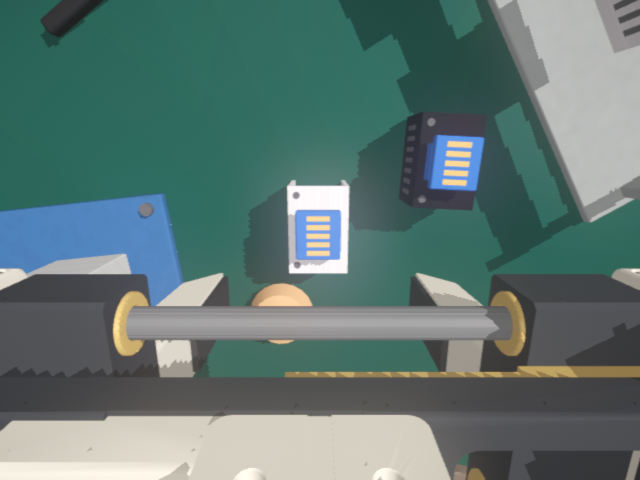

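Wrist view: cover A at (318,228) is centred under the jaws, the mouse at (282,312) lies behind it, and the black look-alike at (445,160) is clear of the fingers. Descending.

Request:
jog_arm:
  moves:
    - [0,-0.001,0.06,0]
    - [0,-0.001,0.1,0]
    - [0,-0.001,0.13,0]
    - [0,-0.001,0.15,0]
    - [0,-0.001,0.166,0]
    - [0,-0.001,0.174,0]
    - [0,-0.001,0.174,0]

```text
clock: 57.3
position: [0.4393, -0.054, 0.0266]
ee_rot: [3.061, -0.708, -0.001]
force: [-0.6, 0.2, 0.3]
width: 0.924
gripper_force: 0.0
```

Request:
jog_arm:
  moves:
    - [0,0,0,0]
    - [0,0,0,0]
    - [0,0,0,0]
    - [0,0,0,0]
    - [0,0,0,0]
    - [0,0,-0.02,0]
    - [0,0,-0.06,0]
    - [0,0,-0.12,0]
    - [0,0,-0.17,0]
    - [0,0,-0.17,0]
    - [0,0,-0.17,0]
  hand: 0.03
  newtons: 25

```text
clock: 58.68
position: [0.4386, -0.0538, 0.196]
ee_rot: [3.06, -0.708, -0.001]
force: [-1.1, -0.3, -2.4]
width: 0.543
gripper_force: 25.0
```

```bash
python3 -c "
from h import *
plan(.490,.163,.198,70.4)"
```

```text
t=58.7 cur [ 0.4386 -0.0538  0.196 ] psi -26.0 move [-0.049  -0.2174 -0.0021] spin -1.683 q [ 0.24  0.2  -0.28  2.03  0.07  0.91 -2.1 ]
```

Request:
jog_arm:
  moves:
    - [0,-0.01,0,-0.18]
    - [-0.01,-0.03,0,-0.36]
    - [-0.015,-0.06,0,-0.54]
    - [-0.02,-0.09,0,-0.72]
    - [-0.03,-0.12,0,-0.9]
    - [-0.035,-0.15,0,-1.08]
    - [-0.04,-0.18,0,-1.26]
    - [-0.045,-0.2,0,-1.44]
    - [-0.049,-0.217,0,-1.62]
    - [-0.049,-0.217,0,-1.683]
    - [-0.049,-0.217,0,-1.683]
    - [-0.049,-0.217,0,-1.683]
    - [-0.049,-0.217,0,-1.683]

```text
clock: 60.3
position: [0.4902, 0.1624, 0.1963]
ee_rot: [-2.568, -1.809, 0.001]
force: [-0.0, 0.3, -2.2]
width: 0.541
gripper_force: 25.0
```

```bash
python3 -c "
from h import *
plan(.490,.163,.054,70.4)"
```

```text
t=60.3 cur [0.4902 0.1624 0.1963] psi 70.3 move [ 0.0005 -0.0003  0.1423] spin -0.001 q [ 0.09  0.38 -0.67  1.85  0.28  1.   -1.04]
```

Request:
jog_arm:
  moves:
    - [0,0,0.05,0]
    - [0,0,0.09,0]
    - [0,0,0.115,0]
    - [0,0,0.13,0]
    - [0,0,0.138,0]
    - [0,0,0.142,0]
    - [0,0,0.143,0]
    - [0,0,0.143,0]

```text
clock: 61.3
position: [0.4908, 0.1629, 0.0542]
ee_rot: [2.567, 1.811, 0.001]
force: [0.3, -1.0, -3.2]
width: 0.543
gripper_force: 25.0
```

Request:
jog_arm:
  moves:
    - [0,0,0,0]
    - [0,0,0,0]
    - [0,0,0,0]
    - [0,0,0,0]
    - [0,0,-0.03,0]
    - [0,0,-0.08,0]
    - [0,0,-0.14,0]
    - [0,0,-0.2,0]
    - [0,0,-0.26,0]
    - [0,0,-0.32,0]
    - [0,0,-0.36,0]
    - [0,0,-0.36,0]
    - [0,0,-0.36,0]
  hand: 0.085

```text
clock: 62.92
position: [0.4902, 0.1626, 0.4129]
ee_rot: [-2.567, -1.811, 0.002]
force: [-0.4, -0.1, 0.2]
width: 0.923
gripper_force: 0.0
```

```bash
python3 - <<'E'
from h import *
import warnings; warnings.filterwarnings('ignore')
covers('scene',.072,.083)
plan(.540,.3035,.402,160.4)
E
```

```text
scene cover 293 (array([490.4, 160.7]), 75.8, 54.7, 68.9) z 78.1
scene cover 56 (array([ 508.9, -345.8]), 76.3, 3.8, 6.6) z 77.1
scene cover 66 (array([ 619. , -324.9]), 75.5, 4.0, 7.3) z 77.3
t=63.0 cur [0.49   0.1624 0.4124] psi 70.4 move [ 0.1497 -0.0003  0.0102] spin -1.571 q [ 0.14  0.24 -0.71  1.49  0.15  1.48 -0.92]
```

Request:
jog_arm:
  moves:
    - [0.0,0,0,-0.18]
    - [0.02,0,0,-0.36]
    - [0.04,0,0,-0.54]
    - [0.06,0,0,-0.72]
    - [0.09,0,0,-0.9]
    - [0.12,0,0,-1.08]
    - [0.14,0,0,-1.26]
    - [0.15,0,0.01,-1.44]
    - [0.15,0,0.01,-1.571]
    - [0.15,0,0.01,-1.571]
    - [0.15,0,0.01,-1.571]
    - [0.15,0,0.01,-1.571]
  hand: 0.06

```text
clock: 64.47
position: [0.5407, 0.3039, 0.4037]
ee_rot: [0.537, 3.095, -0.0]
force: [0.2, 0.9, 0.7]
width: 0.653
gripper_force: 0.0
```

```bash
python3 - <<'E'
from h import *
import warnings; warnings.filterwarnings('ignore')
red('wrist'); plan(.540,.3035,.308,160.4)
E
```

```text
wrist red 3636 (array([532.7, 307.5]), 95.7, 17.2, -19.8) z med,max [322.7 324.7]
t=64.5 cur [0.5407 0.304  0.4038] psi 160.3 move [ 0.0006 -0.0007  0.0958] spin -0.001 q [-0.01  0.52 -1.    1.24  0.43  1.6   0.29]
```

Request:
jog_arm:
  moves:
    - [0,-0.001,0.05,0]
    - [0,-0.001,0.08,0]
    - [0,-0.001,0.096,0]
    - [0,-0.001,0.096,0]
    - [0,-0.001,0.096,0]

```text
clock: 65.15
position: [0.5408, 0.3037, 0.3092]
ee_rot: [0.534, 3.095, 0.002]
force: [0.4, 0.8, -0.2]
width: 0.652
gripper_force: 0.0
```

Request:
jog_arm:
  moves:
    - [0,0,0,0]
    - [0,0,0,0]
    - [0,0,0,0]
    - [0,0,0,0]
    - [0,0,0,0]
    - [0,0,0,0]
  hand: 0.005
  newtons: 45

```text
clock: 65.9
position: [0.5406, 0.3037, 0.308]
ee_rot: [0.534, 3.095, 0.002]
force: [0.8, 2.1, 0.9]
width: 0.183
gripper_force: 45.0
```

Request:
jog_arm:
  moves:
    - [0,-0.018,-0.002,0]
    - [0,-0.036,-0.002,0]
    - [0,-0.054,-0.001,0]
    - [0,-0.072,0.002,0]
    - [0,-0.09,0.007,0]
    - [0,-0.107,0.013,0]
    - [0,-0.124,0.02,0]
    - [0,-0.139,0.029,0]
    - [0,-0.154,0.039,0]
    - [0,-0.169,0.051,0]
    - [0,-0.182,0.063,0]
    - [0,-0.194,0.077,0]
    - [0,-0.204,0.092,0]
    - [0,-0.214,0.107,0]
    - [0,-0.222,0.124,0]
    - [0,-0.228,0.141,0]
    - [0,-0.228,0.141,0]

```text
clock: 68.03
position: [0.4632, 0.0904, 0.1664]
ee_rot: [-0.532, -3.095, -0.005]
force: [-3.0, 7.3, 5.1]
width: 0.181
gripper_force: 45.0
```

Request:
jog_arm:
  moves:
    - [0,-0.003,0.009,0]
    - [0,-0.005,0.017,0]
    - [0,-0.007,0.026,0]
    - [0,-0.009,0.035,0]
    - [0,-0.01,0.044,0]
    - [0,-0.011,0.053,0]
    - [0,-0.011,0.059,0]
    - [0,-0.011,0.065,0]
    - [0,-0.011,0.07,0]
    - [0,-0.011,0.074,0]
    - [0,-0.011,0.076,0]
    - [0,-0.011,0.076,0]

```text
clock: 69.53
position: [0.4613, 0.0795, 0.0938]
ee_rot: [0.532, 3.092, 0.0]
force: [-10.4, -1.3, 45.8]
width: 0.185
gripper_force: 45.0
```

```bash
python3 - <<'E'
from h import *
o=arm.observe(); d=o['position']-np.array([.5398,.3036,.308])
print(np.round([d@[.335,.942,0],d@[.942,-.335,0],d[2]],4),o['force'],o['width'],o['joints'])
red('scene')
E
```

```text
[-0.2374  0.0012 -0.2142] [-10.43111951  -1.33224862  45.77969214] 0.18524877493431482 [ 0.41034632  0.54613137 -0.93079106  2.0586302   0.60408462  0.82852245
  0.35144788]
scene red 159 (array([482.5,  69.8]), 73.4, 16.1, -20.2) z med,max [116.  120.3]
```

Request:
jog_arm:
  moves:
    - [0,0,-0.004,0]
    - [0,0,-0.01,0]
    - [0,0,-0.018,0]
    - [0,0.001,-0.027,0]
    - [0,0.002,-0.036,0]
    - [0,0.004,-0.045,0]
    - [0,0.006,-0.054,0]
    - [0,0.011,-0.071,0]
    - [0,0.017,-0.088,0]
    - [0,0.025,-0.105,0]
    - [0,0.035,-0.12,0]
    - [0,0.045,-0.135,0]
    - [0,0.057,-0.149,0]
    - [0,0.07,-0.161,0]
    - [0,0.085,-0.173,0]
    - [0,0.1,-0.183,0]
    - [0,0.115,-0.192,0]
    - [0,0.132,-0.199,0]
    - [0,0.149,-0.205,0]
    - [0,0.167,-0.21,0]

```text
clock: 72.08
position: [0.5171, 0.2342, 0.2988]
ee_rot: [-0.536, -3.095, 0.004]
force: [8.8, 2.1, -19.2]
width: 0.18
gripper_force: 45.0
```

Request:
jog_arm:
  moves:
    - [0,0.018,-0.003,0]
    - [0,0.036,-0.004,0]
    - [0,0.051,-0.004,0]
    - [0,0.064,-0.003,0]
    - [0,0.072,-0.002,0]
    - [0,0.074,-0.002,0]
    - [0,0.074,-0.002,0]
    - [0,0.074,-0.002,0]

```text
clock: 73.08
position: [0.5423, 0.3036, 0.3021]
ee_rot: [0.537, 3.094, -0.003]
force: [6.0, -1.4, -1.5]
width: 0.184
gripper_force: 45.0
```

Request:
jog_arm:
  moves:
    - [0,0,0,0]
    - [0,0,0,0]
    - [0,0,0,0]
    - [0,0,0,0]
    - [0,0,-0.03,0]
    - [0,0,-0.07,0]
    - [0,0,-0.105,0]
    - [0,0,-0.105,0]
    - [0,0,-0.105,0]
  hand: 0.06

```text
clock: 74.2
position: [0.541, 0.3049, 0.4071]
ee_rot: [-0.534, -3.096, 0.001]
force: [0.0, -0.7, 0.3]
width: 0.654
gripper_force: 0.0
```

```bash
python3 - <<'E'
from h import *
import warnings; warnings.filterwarnings('ignore')
red('scene'); covers('scene',.072,.083); capz(.49,.162,.07)
plan(.4904,.1628,.40,70.4)
E
```

```text
scene red 262 (array([541.3, 299.6]), 117.6, 16.5, -17.6) z med,max [321.  325.4]
scene cover 280 (array([490.5, 160.7]), 76.7, 56.7, 71.4) z 77.9
scene cover 54 (array([ 509.5, -345.6]), 74.4, 3.6, 7.0) z 76.8
scene cover 71 (array([ 618.5, -324.1]), 74.9, 3.9, 4.9) z 77.9
cap z 0.08527258555738278 117
t=74.3 cur [0.541  0.3046 0.4066] psi 160.4 move [ 1.000e-04 -1.506e-01  6.800e-03] spin 1.571 q [-0.02  0.52 -1.    1.23  0.43  1.61  0.29]
```

Request:
jog_arm:
  moves:
    - [0,-0.03,0,0.18]
    - [0,-0.06,0,0.36]
    - [0,-0.09,0,0.54]
    - [0,-0.11,0,0.72]
    - [0,-0.13,0,0.9]
    - [0,-0.14,0,1.08]
    - [0,-0.151,0,1.26]
    - [0,-0.151,0.02,1.44]
    - [0,-0.151,0.07,1.571]
    - [0,-0.151,0.13,1.571]
    - [0,-0.151,0.19,1.571]
    - [0,-0.151,0.25,1.571]
    - [0,-0.151,0.25,1.571]
    - [0,-0.151,0.25,1.571]
  hand: 0.085

```text
clock: 76.1
position: [0.4912, 0.1635, 0.1595]
ee_rot: [-2.567, -1.811, -0.002]
force: [0.5, 0.5, 0.7]
width: 0.926
gripper_force: 0.0
```

```bash
python3 - <<'E'
from h import *
plan(.4904,.1628,.052,70.4)
E
```

```text
t=76.1 cur [0.4912 0.1635 0.1595] psi 70.4 move [-0.0011 -0.0007  0.1075] spin 0.000 q [ 0.09  0.43 -0.68  1.89  0.33  0.93 -1.09]
```

Request:
jog_arm:
  moves:
    - [-0.001,-0.001,0.05,0]
    - [-0.001,-0.001,0.085,0]
    - [-0.001,-0.001,0.1,0]
    - [-0.001,-0.001,0.107,0]
    - [-0.001,-0.001,0.107,0]

```text
clock: 76.72
position: [0.4901, 0.1626, 0.0518]
ee_rot: [2.567, 1.81, 0.003]
force: [0.7, -0.4, 0.8]
width: 0.93
gripper_force: 0.0
```

Request:
jog_arm:
  moves:
    - [0,0,0,0]
    - [0,0,0,0]
    - [0,0,0,0]
    - [0,0,0,0]
    - [0,0,0,0]
    - [0,0,-0.02,0]
    - [0,0,-0.06,0]
    - [0,0,-0.12,0]
    - [0,0,-0.17,0]
    - [0,0,-0.2,0]
    - [0,0,-0.2,0]
    - [0,0,-0.2,0]
  hand: 0.03
  newtons: 25

```text
clock: 78.22
position: [0.4885, 0.1616, 0.2494]
ee_rot: [-2.567, -1.811, 0.003]
force: [-0.1, 0.5, -2.4]
width: 0.54
gripper_force: 25.0
```

```bash
python3 - <<'E'
from h import *
plan(.4145,-.3285,.25,5.4)
E
```

```text
t=78.2 cur [0.4885 0.1616 0.2494] psi 70.4 move [-0.4865  0.0947  0.    ] spin 1.134 q [ 0.14  0.34 -0.73  1.78  0.25  1.12 -1.01]
```

Request:
jog_arm:
  moves:
    - [-0.03,0.006,0,0.1]
    - [-0.085,0.017,0,0.25]
    - [-0.14,0.027,0,0.4]
    - [-0.2,0.039,0,0.55]
    - [-0.26,0.051,0,0.7]
    - [-0.32,0.062,0,0.85]
    - [-0.38,0.074,0,1.0]
    - [-0.43,0.084,0,1.134]
    - [-0.47,0.092,0,1.134]
    - [-0.487,0.095,0,1.134]
    - [-0.487,0.095,0,1.134]
    - [-0.487,0.095,0,1.134]
    - [-0.487,0.095,0,1.134]

```text
clock: 79.85
position: [0.4159, -0.3269, 0.2507]
ee_rot: [-3.137, -0.153, -0.0]
force: [1.1, 0.0, -2.1]
width: 0.541
gripper_force: 25.0
```

```bash
python3 - <<'E'
from h import *
plan(.4145,-.3285,.0985,5.4)
E
```

```text
t=79.8 cur [ 0.4159 -0.3269  0.2507] psi 5.6 move [-0.0016  0.0015  0.1522] spin 0.003 q [ 0.79  0.29 -0.29  1.77  0.09  1.1  -1.  ]
```

Request:
jog_arm:
  moves:
    - [-0.002,0.001,0.05,0]
    - [-0.002,0.001,0.09,0]
    - [-0.002,0.001,0.12,0]
    - [-0.002,0.001,0.14,0]
    - [-0.002,0.001,0.149,0]
    - [-0.002,0.001,0.153,0]
    - [-0.002,0.001,0.153,0]
    - [-0.002,0.001,0.153,0]

```text
clock: 80.85
position: [0.4139, -0.3299, 0.0985]
ee_rot: [3.137, 0.149, 0.002]
force: [0.1, -0.6, -2.5]
width: 0.543
gripper_force: 25.0
```

Request:
jog_arm:
  moves:
    - [0,0,0,0]
    - [0,0,0,0]
    - [0,0,0,0]
    - [0,0,0,0]
    - [0,0,-0.03,0]
    - [0,0,-0.08,0]
    - [0,0,-0.14,0]
    - [0,0,-0.2,0]
    - [0,-0.05,-0.2,0]
    - [0,-0.11,-0.2,0]
    - [0,-0.17,-0.2,0]
    - [0,-0.22,-0.2,0]
    - [0,-0.22,-0.2,0]
  hand: 0.085

```text
clock: 82.48
position: [0.3923, -0.1071, 0.2982]
ee_rot: [3.137, 0.158, 0.001]
force: [0.4, -1.4, -1.3]
width: 0.93
gripper_force: 0.0
```

```bash
python3 - <<'E'
from h import *
import warnings; warnings.filterwarnings('ignore')
red('scene'); im,w=covers('scene',.1215,.126); save(im,'s9.png'); im,w=covers('top',.1215,.126)
for p in [(.597,-.312),(.505,-.321),(.4145,-.3285)]: capz(*p,.11)
E
```

```text
scene red 262 (array([543.1, 300.4]), 116.3, 15.3, -18.6) z med,max [321.2 325.7]
scene cover 318 (array([ 415.5, -330.8]), 82.3, 50.9, 5.5) z 123.6
scene cover 402 (array([ 511.7, -321.6]), 106.8, 50.0, 4.7) z 123.8
scene cover 476 (array([ 609.7, -301.1]), 87.9, 50.4, 4.5) z 123.8
top cover 286 (array([ 607.4, -300.5]), 96.7, 51.6, 4.7) z 123.6
cap z 0.1315345418720651 111
cap z 0.1310725889934972 188
cap z 0.13073637043915334 159
```

View pics/s9.png

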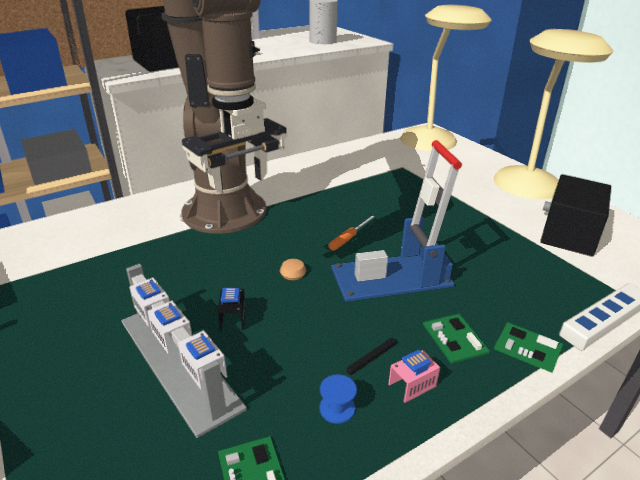

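All three covers hang on the bar at (149,288), (167,312) and (200,346), and the lever is up at (445,155). The first cover seems to have been knocked aside, so I'm measuring all three in the rail frame.

```bash
python3 - <<'E'
from h import *
import warnings; warnings.filterwarnings('ignore')
a=np.radians(5.4); 
for n in ['scene','top']:
    im=cam(n); w=pts(im); H=hsv(im).astype(int); Z=w[...,2]
    m=(Z>.1265)&(Z<.135)&(abs(w[...,0]-.51)<.15)&(abs(w[...,1]+.32)<.06)
    for c in comps(m,40):
        r=rect(w[c][:,:2]); d=r[0]-[507,-319.7]
        P=w[c]; A=np.c_[P[:,:2],np.ones(len(P))]; s=np.linalg.lstsq(A,P[:,2],rcond=None)[0]
        print(n,r,'rail xy',np.round([d@[np.cos(a),np.sin(a)],d@[-np.sin(a),np.cos(a)]],1),'slope',np.round(s[:2],3))
E
```

```text
scene (array([ 416.3, -331.2]), 44.0, 37.3, 5.2) rail xy [-91.4  -2.9] slope [-0.021  0.013]
scene (array([ 502.8, -321.8]), 48.5, 36.2, 2.9) rail xy [-4.4 -1.7] slope [-0.019 -0.024]
scene (array([ 613.3, -301.3]), 44.6, 36.7, 7.1) rail xy [107.6   8.3] slope [-0.028  0.01 ]
top (array([ 615.2, -301. ]), 44.0, 39.2, 2.9) rail xy [109.5   8.4] slope [ 0.    -0.002]
```

```bash
python3 -c "
from cell import arm
print(arm.sign_off())"
```

```text
the job is handed in; nothing more can be done
None
```

I pressed all three covers' connectors home, hung the covers level and lengthwise on the bar, eased the lever back to its home stop each time, and handed the job in; the hand-in returned no verdict. One cover was knocked about 2 cm along the bar after I hung it, but it measures within the limits (about 109 mm along and 8 mm across).

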